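Lay out the plating station

TASK

Lay out the plating station: stand the steel ring mould in the middle of the white plate, and the ramekin in the middle of the small wooden board with its wooden lid squarely on top. Stand the pepper mill halfway between the plate and the board, on the straight line joining their middles, and the white squeeze bottle behind the board (on the side away from the robot), opposite the middle of its far edge with a 3 cm gap to the edge. Everything stands upright, and the small spice jar stays where it is.

Things in the scene. Friction and masses are not known exactly. Their poses are not given: they have to be found in the camera images.
- plate: Round white ceramic plate, fixed to the table, 150 mm across the rim, the only plate. Origin at its centre on the table. Flat floor 8 mm above the table and about 100 mm across; the rim slopes up to 14 mm. z up. The board's middle is 330 mm from the plate's middle, to the robot's left or right.
- board: Small wooden serving board, fixed to the table, 130 mm (its x) by 150 mm (its y) and 15 mm thick. Origin at its centre on the table (underside); top 15 mm above. Its x axis points away from the robot, to within about 0.35 rad, towards its far long edge; z up.
- ring_mid (a point): Round ring mould of bare steel, a short tube open at both ends: 60 mm outside diameter, 3 mm wall, 45 mm high, 80 g, standing upright. The point is its centre, 22.5 mm above its underside; z along its axis, up.
- ramekin_mid (a point): White ceramic ramekin: a straight-sided round open pot, 60 mm outside diameter, 4 mm wall, 40 mm high, 150 g, upright, empty. The point is its centre, 20 mm above its underside; z up.
- lid_mid (a point): Light wooden lid of the ramekin: a flat disc 68 mm across and 6 mm thick with an upright round knob in its middle, 18 mm across and 28 mm tall (34 mm high in all), 40 g, lying knob up. The point is on its axis, 17 mm above its underside; z up. It simply rests on the ramekin's rim (no plug); pick it up by the knob.
- mill_mid (a point): Small pepper mill of dark turned wood: foot 52 mm across, straight body 44 mm across from 18 to 72 mm above the foot, narrowing head with a small steel knob; 97 mm high in all, 160 g, upright. The point is on its axis 48 mm above its underside; z up.
- bottle_mid (a point): Small white plastic squeeze bottle (closed, rigid): round body 50 mm across and 76 mm tall, then a cap and a pointed nozzle; 106 mm high in all, 140 g, upright. The point is on its axis 53 mm above its underside; z up.
- jar: Bystander: small amber glass spice jar with steel lid, 36 mm across, 45 mm high, loose, to be left alone. Origin at the centre of its underside.
Things that resemble listed ones, but are neither listed nor needed, are in the scene too. What is shaped like the part that bears ramekin_mid but purple is not meant. Leave any pink look-alike of the part that bears bottle_mid alone.

How it is judged (in metres and radians):
At the end, for the whole second after the job is handed in: Upright (0.08 rad), at rest: ring on plate centre, ramekin on board centre, mill at the midpoint of the plate and board centres, bottle 120 mm from board centre on the board's x axis, each within 15 mm (along and across); lid flat on the ramekin, within 8 mm of its axis; jar left alone (horizontal distance between ring_mid and plate below 0.015 m and z of ring_mid in the frame of plate between 0.0265 and 0.0345 m and horizontal distance between ramekin_mid and board below 0.015 m and z of ramekin_mid in the frame of board between 0.031 and 0.039 m and horizontal distance between lid_mid and ramekin_mid below 0.008 m and z of lid_mid in the frame of ramekin_mid between 0.033 and 0.041 m and x of mill_mid in the frame of plate between -0.015 and 0.015 m and (y of mill_mid in the frame of plate between 0.15 and 0.18 m or y of mill_mid in the frame of plate between -0.18 and -0.15 m) and horizontal distance between mill_mid and board below 0.182 m and height (world z) of mill_mid between 0.044 and 0.052 m and x of bottle_mid in the frame of board between 0.105 and 0.135 m and y of bottle_mid in the frame of board between -0.015 and 0.015 m and height (world z) of bottle_mid between 0.049 and 0.057 m and angle between each of ring_mid, ramekin_mid, lid_mid, mill_mid, bottle_mid's own z axis and vertical below 0.08 rad and linear speed of each of ring, ramekin, lid, mill, bottle below 0.02 m/s); the robot touches nothing.
It fails at once if the jar is pushed away by more than 25 mm or knocked over (distance of jar from where it was at the start of the episode above 0.025 m or angle between jar's own z axis and vertical above 0.5 rad).
It also fails if it takes over 128 s, if anything falls off the work surface, if the arm or the gripper's body presses on something with over 40 N, if the wrist force passes 120 N, or if a joint passes its speed limit or range.

ROBOT

A 6-joint arm with a two-finger parallel gripper is mounted at the origin on the work surface. World frame = base frame: x ahead of the robot, y to its left, z up, the work surface at z = 0. Lengths are in m, angles in degrees, forces in N, time in s.
With the tool pointing down it reaches from about 0.3 to 0.875 m from the base axis. Payload 4.2 kg.
Tool frame: the origin (TCP) lies midway between the tips of the shut fingers; the grasp point (between the pads) lies 19 mm behind it; z points along the fingers, y is the direction in which the jaws open and shut (so a half turn about z gives the same grasp; the last joint's range is limited). The gripper opens to 85 mm and grips with 20 to 120 N. Pads are 22 mm wide; open, the fingers measure 114 mm over their backs; the gripper's body (76 mm by 85 mm) begins 54 mm behind the grasp point. The pads swing forward as they close: fully open they stand 13 mm farther back than shut.
Start: joints at [-75.63, 18.312, 89.639, -0, 72.044, -1.146], TCP at [0.154, -0.554, 0.231] pointing down, gripper open.
Joint ranges: [-177.97, 177.97], [-48.28, 115.42], [12.27, 149.76], [-77.06, 257.06], [2.81, 150.46], [-146.56, 146.56]. Speed limits (degrees/s): [147.25, 147.25, 180, 180, 180, 180].

INTERFACE

Orientations are given as a 3x3 rotation matrix whose columns are the frame's x, y, z axes.
In Python, from station import arm, camera, search_frame gives the robot as it stands.
- The arm moves only by the shell command python3 -m creep 'ROWS'. ROWS is JSON, a list of rows, each a list of 7 numbers: the closure, from 0 (fully open) to 1 (shut), then the shift along the tool's x, y, z in mm, then the turn, a rotation vector about the tool's x, y, z in rad. In form: [[gripper, tx, ty, tz, wx, wy, wz], ...]. A call has 1 to 10 rows; each row shifts and turns the pose as measured when the row begins, along the tool's axes as they then stand; what a row does not reach is not made up. A row lasts 1/12 s, in which the tool goes at most 41.7 mm and 7.16 degrees, less where a joint would pass 70% of its speed; a pose out of reach is approached as far as the arm can. A call is refused whole if a number of a shift passes 41.7 or a number of a turn 0.125, either way. A call with a gripper value outside its range is refused whole. The fingers move at their own pace and stop on an object; the grip force is fixed at half the most. Time passes only in rows, so rows that do not move let the fingers close. It gives the time, the measured TCP pose, the force and the opening at its end, in the units of the state.
- arm.sense(): the state, without advancing time (a new reading comes with each control period).
- camera(name): name is "scene" or "side" or "wrist"; returns a dict with "image" (384x512x3 uint8, blue, green, red), "z_map" (384x512 float32, m along the optical axis (not along the pixel's ray), 0 where there is no reading), "camera_matrix" (3x3 intrinsics, pixels), "rvec" (rotation vector, rad) and "tvec" (3), from world to camera coordinates, as OpenCV has them; the wrist camera has in their place "T_tool_cam" (4x4, takes a point from camera to tool coordinates, whose origin is the TCP and whose axes are the flange's). Camera axes: x right, y down, z forward; pixel columns grow to the right and rows downward; lengths in m; the calibration is good to about 2 mm. A picture is of the moment at which its call begins: read the wrist's pose just before it.
- arm.close_job(): hands the job in, once; it reports no verdict.
Trained networks look in the newest picture that a camera, given by its name, has taken for a name from the list of things; names that differ only in an ending like _2 or _b are one class to them, and where a whole thing is asked for, a point or a joint stands for the part that bears it (a point fixed in the world has none). Each returns a list of dicts, best first, with "score" (0 to 1); they miss things now and then, are a little off and sometimes report something else, mostly with a low value. They report only what shows in the picture. A call takes as long as a camera call. They do not tell look-alikes from the thing itself.
- search_frame(query, camera): "extent" ([left, top, right, bottom] as shares, 0 to 1, of the picture: columns of its width, rows of its height, round what is visible of it).
The state is a dict: "t": time; "qpos": joint angles; "joint_velocities": joint speeds; "effort": joint torques, N m; "tool_pos": TCP position; "ee_rot": TCP orientation; "contact_force": force on the tool from outside, world axes, zero at the start; "moment": the same for the moment, N m; "grip_width": finger opening in m.
Only numpy, scipy, OpenCV 4.12 (cv2) and the standard library are available. Lean on these libraries where they do the work, as an engineer would, in place of code of your own. Each camera call takes 0.05 s, during which the arm holds its last target. There are 200 camera calls.

## Working session

There is one attempt and no reset: what is moved stays moved. The work goes in short steps, Python scripts to look and compute and a shell command to move; the robot and the scene stay as the last step left them, time stands still between calls to the robot, and variables do not carry over. Pictures are saved under pics/ and viewed, about 12 in all and at most 16, crops included, and the job is handed in when it is done.

```bash
ls; mkdir -p pics; python3 - <<'E'
from station import arm,camera
import cv2,numpy as np
s=arm.sense();print(s['t'],s['tool_pos'],np.round(s['ee_rot'],3),s['grip_width'])
for n in("scene","side"):
    c=camera(n);cv2.imwrite(f'pics/{n}0.png',cv2.resize(c['image'],(800,600)))
    R=cv2.Rodrigues(np.array(c['rvec']))[0];print(n,-R.T@np.array(c['tvec']).ravel(),R[2])
E
```

```text
pics
0.0 [ 0.15368619 -0.55360242  0.23047588] [[ 0.964  0.267 -0.   ]
 [ 0.267 -0.964  0.002]
 [ 0.    -0.002 -1.   ]] 0.08539670495122162
scene [ 1.10368401 -0.52434589  0.92380257] [-0.46265322  0.46094193 -0.75728762]
side [0.39222364 1.03573057 0.6963461 ] [ 0.13972386 -0.85071954 -0.5067085 ]
```

View pics/scene0.png

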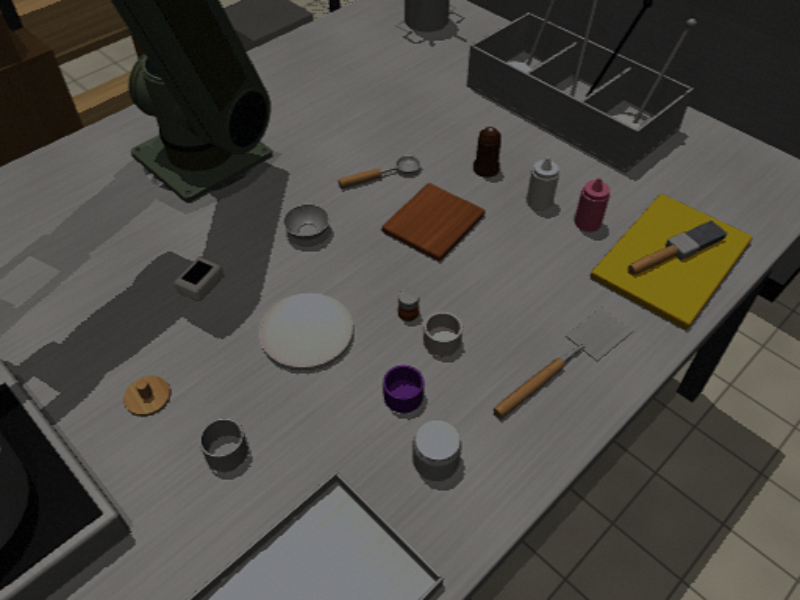

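View pics/side0.png

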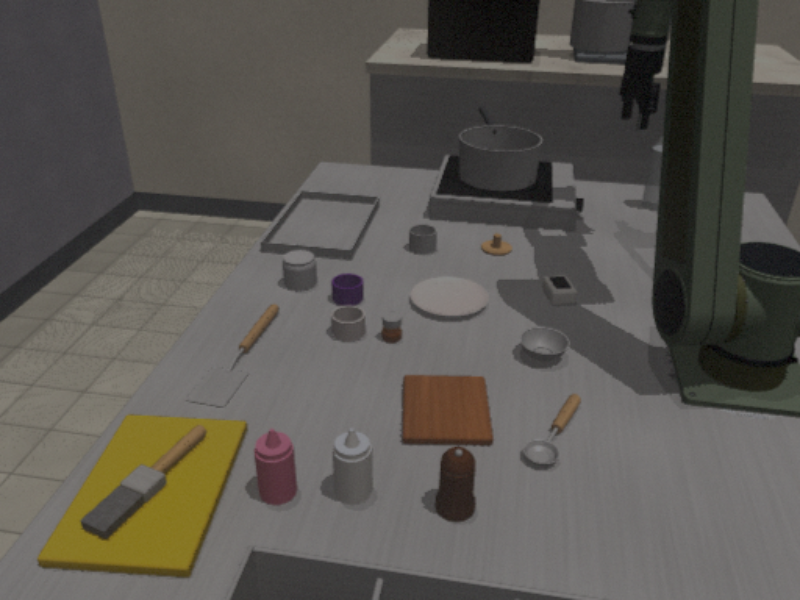

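The scene view shows these candidates:
- **Ring:** (223,445), bare steel. The bowl at (306,225) is not it.
- **Ramekin:** (442,333), white and open. The purple one at (403,388) and the white lidded tub at (437,448) are not it.
- **Lid:** (146,395).
- **Mill:** (488,150).
- **Bottle:** (543,183), white. The pink one at (592,205) is not it.
- **Jar:** (408,306).
- **Plate and board:** (306,330) and (434,220).

Next I'll measure them by merging the depth from both cameras.

```bash
cat > h.py <<'E'
import numpy as np,cv2
from station import arm,camera,search_frame
def cloud(c,T=None):
    z=c['z_map'];K=np.array(c['camera_matrix']);v,u=np.nonzero(z>0);d=z[v,u]
    p=np.c_[(u-K[0,2])*d/K[0,0],(v-K[1,2])*d/K[1,1],d]
    if T is None:
        R=cv2.Rodrigues(np.array(c['rvec']))[0];P=(p-np.array(c['tvec']).ravel())@R
    else: P=p@T[:3,:3].T+T[:3,3]
    return P,c['image'][v,u],np.c_[u,v]
def wrist():
    s=arm.sense();c=camera('wrist');T=np.eye(4);T[:3,:3]=s['ee_rot'];T[:3,3]=s['tool_pos']
    return c,*cloud(c,T@np.array(c['T_tool_cam']))
def circ(P):  # algebraic circle fit
    A=np.c_[2*P[:,:2],np.ones(len(P))];b=(P[:,:2]**2).sum(1);x=np.linalg.lstsq(A,b,rcond=None)[0]
    return x[:2],np.sqrt(x[2]+x[0]**2+x[1]**2)
E
python3 - <<'E'
from h import *
C={n:camera(n) for n in('scene','side')}
names=dict(ring=(223,445),ramekin=(442,333),purple=(403,388),lid=(146,395),mill=(488,150),bottle=(543,183),pink=(592,205),jar=(408,306),plate=(306,330),board=(434,220),tub=(437,448),bowl=(306,225),timer=(198,278))
cl={n:cloud(c) for n,c in C.items()}
P0,_,uv=cl['scene']
allP=np.vstack([cl[n][0] for n in cl]);allP=allP[(allP[:,0]>.15)&(allP[:,0]<.95)&(abs(allP[:,1])<.6)]
H=np.zeros((420,620),np.uint8)  # 2mm cells
Q=allP[(allP[:,2]>.006)&(allP[:,2]<.2)]
# table height check
t=allP[abs(allP[:,2])<.006];print('table z',np.median(t[:,2]))
H[((Q[:,0]-.13)/.002).astype(int),((Q[:,1]+.62)/.002).astype(int)]=255
H=cv2.morphologyEx(H,cv2.MORPH_CLOSE,np.ones((3,3)))
n,L,st,_=cv2.connectedComponentsWithStats(H)
lab=L[((Q[:,0]-.13)/.002).astype(int),((Q[:,1]+.62)/.002).astype(int)]
for k,(a,b) in names.items():
    i=np.argmin(((uv-np.array([a,b])*.64)**2).sum(1));p=P0[i]
    j=np.argmin(((Q[:,:2]-p[:2])**2).sum(1));q=Q[lab==lab[j]]
    (c0,r)=cv2.minEnclosingCircle(q[:,:2].astype(np.float32))
    zt=np.percentile(q[:,2],99);top=q[q[:,2]>zt-.006];m=(top[:,:2].min(0)+top[:,:2].max(0))/2
    print(k,len(q),'encl',np.round(c0,3),round(r,3),'ztop',round(zt,3),'topmid',np.round(m,3),'ext',np.round(np.ptp(top[:,:2],axis=0),3),'rect' ,np.round(np.array(cv2.minAreaRect((q[:,:2]*1000).astype(np.float32))[0]),0),cv2.minAreaRect((q[:,:2]*1000).astype(np.float32))[1:])
E
```

```text
table z -0.0009021155645041567
ring 866 encl [ 0.58  -0.351] 0.036 ztop 0.047 topmid [ 0.581 -0.354] ext [0.061 0.061] rect [ 581. -353.] ((67.90225982666016, 63.23244094848633), 87.63329315185547)
ramekin 875 encl [0.662 0.005] 0.034 ztop 0.041 topmid [0.661 0.003] ext [0.061 0.063] rect [661.   4.] ((59.805809020996094, 65.72107696533203), 43.38813400268555)
purple 859 encl [ 0.69 -0.11] 0.034 ztop 0.042 topmid [ 0.69  -0.112] ext [0.062 0.061] rect [ 690. -110.] ((58.76739501953125, 65.83728790283203), 25.55150604248047)
lid 362 encl [ 0.424 -0.384] 0.034 ztop 0.035 topmid [ 0.423 -0.381] ext [0.018 0.024] rect [ 425. -384.] ((64.07421875, 63.35519790649414), 46.333595275878906)
mill 1380 encl [0.433 0.376] 0.029 ztop 0.093 topmid [0.431 0.376] ext [0.032 0.033] rect [431. 375.] ((52.635986328125, 54.22358322143555), 77.72573852539062)
bottle 1505 encl [0.565 0.373] 0.029 ztop 0.101 topmid [0.565 0.373] ext [0.012 0.013] rect [565. 373.] ((49.48942565917969, 57.77230453491211), 29.117799758911133)
pink 1553 encl [0.663 0.391] 0.03 ztop 0.102 topmid [0.662 0.391] ext [0.011 0.012] 
[... 361 characters left out ...]
875, 148.77923583984375), 29.308917999267578)
board 4075 encl [0.466 0.19 ] 0.099 ztop 0.018 topmid [0.466 0.188] ext [0.147 0.166] rect [465. 189.] ((132.85093688964844, 156.08447265625), 9.447540283203125)
tub 1448 encl [ 0.797 -0.151] 0.037 ztop 0.062 topmid [ 0.796 -0.153] ext [0.062 0.063] rect [ 797. -151.] ((64.95173645019531, 71.80126190185547), 26.981651306152344)
bowl 924 encl [0.322 0.011] 0.044 ztop 0.033 topmid [0.321 0.01 ] ext [0.084 0.086] rect [320.  10.] ((84.20840454101562, 83.58638000488281), 78.33203125)
timer 848 encl [ 0.291 -0.199] 0.044 ztop 0.034 topmid [ 0.293 -0.198] ext [0.058 0.076] rect [ 292. -198.] ((52.985084533691406, 77.98096466064453), 17.486713409423828)
```

Everything fits the given sizes. The plate-to-board distance comes out at 0.330 m. First I'll square the tool to the world axes so the jaws lie along world y.

```bash
python3 -m creep '[[0,0,0,0,0,0,0.09],[0,0,0,0,0,0,0.09],[0,0,0,0,0,0,0.09],[0,0,0,0,0,0,0]]'; python3 -m creep '[[0,40,-20,0,0,0,0],[0,40,-20,0,0,0,0],[0,40,-20,0,0,0,0],[0,40,-20,0,0,0,0],[0,40,-20,0,0,0,0],[0,40,-20,0,0,0,0],[0,40,-20,0,0,0,0],[0,40,-20,0,0,0,0],[0,0,0,0,0,0,0]]'; python3 - <<'E'
from h import *
s=arm.sense();print(s['t'],s['tool_pos'],np.round(s['ee_rot'],3),np.round(s['qpos'],1))
E
```

```text
t: 0.53
tool_pos: [0.1536, -0.5532, 0.2297]
ee_rot: [[1.0, -0.011, -0.001], [-0.011, -1.0, 0.003], [-0.001, -0.003, -1.0]]
contact_force: [-0.5, 0.1, 0.5]
grip_width: 0.0855
t: 1.28
tool_pos: [0.4592, -0.4035, 0.2273]
ee_rot: [[1.0, 0.002, -0.001], [0.002, -1.0, 0.003], [-0.001, -0.003, -1.0]]
contact_force: [0.3, -0.5, -0.4]
grip_width: 0.0857
1.2833 [ 0.45919607 -0.40354529  0.22728846] [[ 1.     0.002 -0.001]
 [ 0.002 -1.     0.003]
 [-0.001 -0.003 -1.   ]] [-42.4  21.8  84.9   0.1  73.5  47.5]
```

```bash
python3 -m creep '[[0,40,-17,0,0,0,0],[0,40,-17,0,0,0,0],[0,40,-17,30,0,0,0],[0,3,0,30,0,0,0],[0,0,0,0,0,0,0]]'; python3 - <<'E'
from h import *
c,P,im,uv=wrist();cv2.imwrite('pics/w1.png',c['image'])
m=(P[:,2]>.038)&(P[:,2]<.052)&(np.hypot(P[:,0]-.581,P[:,1]+.353)<.05);q=P[m]
print(m.sum(),q[:,:2].min(0),q[:,:2].max(0),(q[:,:2].min(0)+q[:,:2].max(0))/2,np.percentile(q[:,2],95),cv2.minEnclosingCircle(q[:,:2].astype(np.float32)),circ(q))
E
```

```text
t: 1.7
tool_pos: [0.5719, -0.3562, 0.1726]
ee_rot: [[1.0, 0.017, 0.001], [0.017, -1.0, 0.0], [0.001, 0.0, -1.0]]
contact_force: [-0.7, 0.2, -0.1]
grip_width: 0.0857
801 [ 0.55089654 -0.38480099] [ 0.61031196 -0.32576593] [ 0.58060425 -0.35528346] 0.04619044920325133 ((0.580521285533905, -0.3552784025669098), 0.029971739277243614) (array([ 0.58108607, -0.35523991]), np.float64(0.028090857984676178))
```

View pics/w1.png

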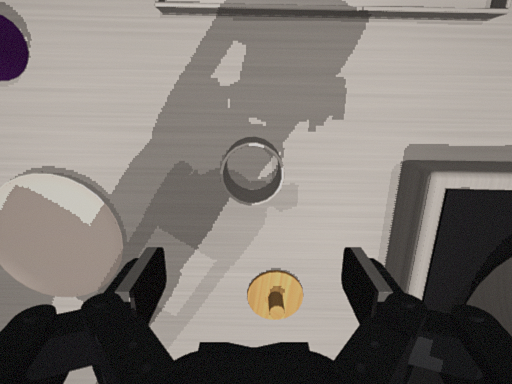

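The wrist view shows the open steel ring at (252,172). It measures 60 mm across at (0.581,-0.355), so it's the right part. The lid is at (275,292). Now descend and grip.

```bash
python3 -m creep '[[0,9,-1,40,0,0,0.008],[0,0,0,40,0,0,0.008],[0,0,0,40,0,0,0],[0,0,0,30,0,0,0],[0,0,0,10,0,0,0],[0,0,0,0,0,0,0]]';  python3 -m creep '[[1,0,0,0,0,0,0],[1,0,0,0,0,0,0],[1,0,0,0,0,0,0],[1,0,0,0,0,0,0],[1,0,0,0,0,0,0],[1,0,0,0,0,0,0],[1,0,0,0,0,0,0]]'
```

```text
t: 2.25
tool_pos: [0.5847, -0.3661, 0.0272]
ee_rot: [[1.0, 0.0, 0.021], [0.0, -1.0, -0.015], [0.021, 0.015, -1.0]]
contact_force: [-0.7, 0.2, 0.0]
grip_width: 0.0856
t: 2.83
tool_pos: [0.5884, -0.3711, 0.0403]
ee_rot: [[0.999, -0.001, 0.036], [-0.0, -1.0, -0.025], [0.036, 0.025, -0.999]]
contact_force: [0.7, 0.4, -0.7]
grip_width: 0.0564
```

```bash
python3 -m creep '[[1,0,0,0,0,0,0]]'; python3 -m creep '[[1,0,0,0,0,0,0]]'; python3 - <<'E'
from h import *
s=arm.sense();print(np.round(s['qpos'],2),np.round(s['joint_velocities'],2),np.round(s['effort'],1))
c=camera('wrist');d=camera('scene');cv2.imwrite('pics/w2.png',np.hstack([c['image'][:, :400],d['image'][150:,0:330][:234].copy() if 0 else cv2.resize(d['image'][200:384,50:250],(400,384))]))
E
```

```text
t: 2.92
tool_pos: [0.5886, -0.3713, 0.0407]
ee_rot: [[0.999, -0.001, 0.037], [-0.0, -1.0, -0.025], [0.037, 0.025, -0.999]]
contact_force: [-0.1, -0.1, -1.2]
grip_width: 0.0563
t: 3.0
tool_pos: [0.5886, -0.3712, 0.0409]
ee_rot: [[0.999, -0.001, 0.037], [-0.0, -1.0, -0.025], [0.037, 0.025, -0.999]]
contact_force: [0.3, -0.5, -1.0]
grip_width: 0.0565
[-3.316e+01  3.653e+01  8.797e+01 -7.000e-02  5.294e+01  5.691e+01] [ 0.06 -0.07 -0.12 -0.12  0.07 -0.05] [ -0.  -55.  -20.4  -0.   -0.2  -0. ]
```

View pics/w2.png

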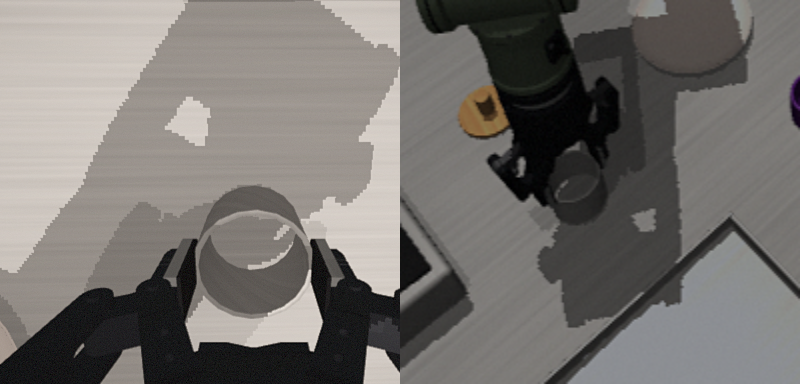

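The ring is between the fingers but gripped off-centre: 56 mm reads as a chord, and the tool drifted and tilted outward. I'll open, print each step to see how the arm behaves, then re-centre.

```bash
cat > go.py <<'E'
import sys
from h import *
from scipy.spatial.transform import Rotation as Ro
def go(x,y,z,yaw=0):
    s=arm.sense();R=np.array(s['ee_rot']);d=R.T@(np.array([x,y,z])-s['tool_pos'])*1000
    Rt=Ro.from_euler('z',yaw,degrees=True).as_matrix()@np.diag([1,-1,-1.])
    w=Ro.from_matrix(R.T@Rt).as_rotvec()
    print('t',round(s['t'],2),'pos',np.round(s['tool_pos'],4),'grip',round(s['grip_width'],4),'F',np.round(s['contact_force'],1),'delta mm',np.round(d,1),'turn',np.round(w,3))
if __name__=='__main__': go(*map(float,sys.argv[1:]))
E
python3 -m creep '[[0,0,0,0,0,0,0],[0,0,0,0,0,0,0]]'|head -2;python3 -m creep '[[0,0,0,0,0,0,0],[0,0,0,0,0,0,0]]'|head -2;python3 -m creep '[[0,0,0,0,0,0,0],[0,0,0,0,0,0,0]]'; python3 go.py 0.581 -0.355 0.14
python3 - <<'E'
from h import *
P=np.vstack([cloud(camera(n))[0] for n in('scene','side')])
q=P[(P[:,2]>.006)&(P[:,2]<.053)&(np.hypot(P[:,0]-.585,P[:,1]+.36)<.035)];print(np.percentile(q[:,2],[50,95,99]))
E
```

```text
t: 3.27
tool_pos: [0.5886, -0.3711, 0.0404]
t: 3.43
tool_pos: [0.5886, -0.3711, 0.0403]
t: 3.6
tool_pos: [0.5887, -0.3712, 0.0404]
ee_rot: [[0.999, -0.001, 0.036], [0.0, -1.0, -0.025], [0.036, 0.025, -0.999]]
contact_force: [-1.0, 0.4, -0.4]
grip_width: 0.0856
t 3.6 pos [ 0.5887 -0.3712  0.0404] grip 0.0856 F [-1.   0.4 -0.4] delta mm [  -4.1  -13.7 -100.2] turn [ 0.025 -0.036 -0.   ]
[0.02839066 0.04525623 0.04692981]
```

```bash
python3 -m creep '[[0,0,0,-30,0,0,0],[0,0,0,-30,0.012,-0.018,0],[0,0,0,-30,0.012,-0.018,0],[0,0,0,0,0,0,0],[0,0,0,0,0,0,0]]'|head -3; python3 - <<'E'
from h import *
from go import go
c,P,im,uv=wrist();cv2.imwrite('pics/w3.png',c['image'])
m=(P[:,2]>.038)&(P[:,2]<.052)&(np.hypot(P[:,0]-.585,P[:,1]+.358)<.055);q=P[m]
print(m.sum(),q[:,:2].min(0),q[:,:2].max(0),np.percentile(q[:,2],95),cv2.minEnclosingCircle(q[:,:2].astype(np.float32)))
a=cv2.minEnclosingCircle(q[:,:2].astype(np.float32))[0]
go(a[0],a[1],.012)
E
```

```text
t: 4.12
tool_pos: [0.5844, -0.3683, 0.1315]
ee_rot: [[1.0, -0.0, -0.006], [-0.0, -1.0, 0.003], [-0.006, -0.003, -1.0]]
1130 [ 0.55507024 -0.4008183 ] [ 0.61528642 -0.34179874] 0.04602686237417398 ((0.5852123498916626, -0.37142428755760193), 0.030242297798395157)
t 4.17 pos [ 0.585  -0.3687  0.1322] grip 0.0853 F [ 0.1 -0.4  0.5] delta mm [  0.8   3.  120.2] turn [-0.002  0.005 -0.   ]
```

The ring is still upright, now at (0.585,-0.371). I'll descend more gently this time.

```bash
python3 -m creep '[[0,1,3,20,0,0,0],[0,0,0,20,0,0,0],[0,0,0,20,0,0,0],[0,0,0,0,0,0,0]]'|head -3; python3 go.py 0.585 -0.371 0.012
```

```text
t: 4.5
tool_pos: [0.5854, -0.3714, 0.0692]
ee_rot: [[1.0, -0.0, -0.004], [-0.0, -1.0, 0.002], [-0.004, -0.002, -1.0]]
t 4.5 pos [ 0.5854 -0.3714  0.0692] grip 0.0856 F [-1.3  0.3 -1.9] delta mm [-0.2 -0.3 57.2] turn [-0.002  0.004 -0.   ]
```

Smooth at 20 mm per row.

```bash
python3 -m creep '[[0,0,0,20,0,0,0],[0,0,0,20,0,0,0],[0,0,0,12,0,0,0],[0,0,0,4,0,0,0],[0,0,0,0,0,0,0]]'|head -3; python3 go.py 0.585 -0.371 0.012
```

```text
t: 4.92
tool_pos: [0.5842, -0.3706, 0.0098]
ee_rot: [[1.0, -0.0, -0.006], [-0.0, -1.0, 0.004], [-0.006, -0.004, -1.0]]
t 4.92 pos [ 0.5842 -0.3706  0.0098] grip 0.0854 F [-0.2 -0.4 -0.1] delta mm [ 0.8  0.4 -2.2] turn [-0.004  0.006 -0.   ]
```

```bash
python3 -m creep '[[1,0,0,-2,0,0,0],[1,0,0,0,0,0,0],[1,0,0,0,0,0,0],[1,0,0,0,0,0,0],[1,0,0,0,0,0,0]]'; python3 go.py 0.498 -0.139 0.1
```

```text
t: 5.33
tool_pos: [0.5865, -0.372, 0.0168]
ee_rot: [[1.0, -0.0, -0.001], [-0.0, -1.0, -0.0], [-0.001, 0.0, -1.0]]
contact_force: [0.5, -0.4, 0.2]
grip_width: 0.0575
t 5.33 pos [ 0.5865 -0.372   0.0168] grip 0.0575 F [ 0.5 -0.4  0.2] delta mm [ -88.6 -233.   -83.2] turn [ 0.     0.001 -0.   ]
```

```bash
python3 -m creep '[[1,0,0,-15,0,0,0],[1,0,0,-20,0,0,0],[1,0,0,-20,0,0,0],[1,0,-10,-10,0,0,0],[1,-10,-25,0,0,0,0],[1,-10,-25,0,0,0,0],[1,-10,-25,0,0,0,0],[1,-10,-25,0,0,0,0],[1,0,-10,0,0,0,0],[1,0,0,0,0,0,0]]';python3 go.py 0.498 -0.139 0.1; python3 - <<'E'
from h import *
d=camera('scene');c=camera('wrist');s=camera('side')['image']
cv2.imwrite('pics/w4.png',np.hstack([cv2.resize(d['image'][150:320,100:300],(400,340)),cv2.resize(s[100:220,230:370],(397,340))]))
E
```

```text
t: 6.17
tool_pos: [0.5446, -0.2452, 0.0858]
ee_rot: [[1.0, -0.003, 0.003], [-0.003, -1.0, -0.001], [0.003, 0.001, -1.0]]
contact_force: [0.6, -0.8, -1.0]
grip_width: 0.0576
t 6.17 pos [ 0.5446 -0.2452  0.0858] grip 0.0576 F [ 0.6 -0.8 -1. ] delta mm [ -46.8 -106.1  -14.4] turn [ 0.001 -0.003 -0.003]
```

View pics/w4.png

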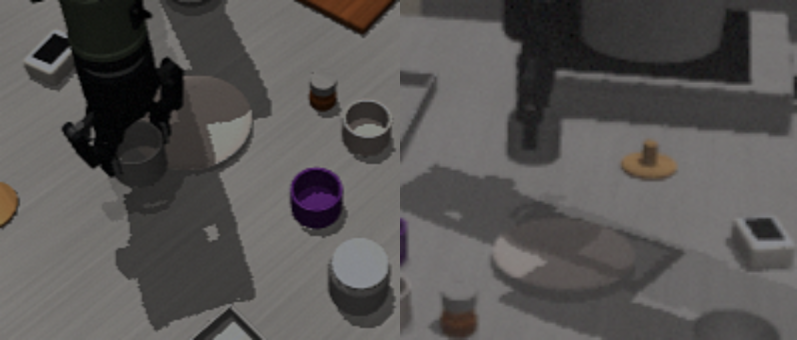

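The ring is held upright (left crop at (140,155), right crop at (533,135)). I'll measure where it sits relative to the TCP.

```bash
cat > held.py <<'E'
from h import *
from go import go
import sys
r=float(sys.argv[1])
s=arm.sense();t=np.array(s['tool_pos']);c,P,im,uv=wrist()
def sh(P,n,lo=-.07):
    D=P-t;q=D[(np.hypot(D[:,0],D[:,1])<r)&(D[:,2]>lo)&(D[:,2]<.06)]
    print(n,len(q),'zpct',np.round(np.percentile(q[:,2],[1,5,25,50,75,95,99]),3))
    for a in np.arange(-.06,.055,.01):
        k=q[(q[:,2]>=a)&(q[:,2]<a+.01)]
        if len(k)>15: print('  z%+.3f'%a,len(k),'x',np.round([k[:,0].min(),k[:,0].max()],3),'y',np.round([k[:,1].min(),k[:,1].max()],3))
sh(P,'wrist')
sh(np.vstack([cloud(camera(n))[0] for n in('scene','side')]),'fixed')
E
python3 held.py 0.045
```

```text
wrist 18964 zpct [-0.012 -0.007  0.012  0.026  0.034  0.058  0.059]
  z-0.020 438 x [-0.027  0.031] y [-0.029  0.026]
  z-0.010 1684 x [-0.027  0.031] y [-0.029  0.027]
  z+0.000 2147 x [-0.027  0.031] y [-0.036  0.035]
  z+0.010 3014 x [-0.028  0.031] y [-0.043  0.042]
  z+0.020 3807 x [-0.029  0.031] y [-0.043  0.042]
  z+0.030 3876 x [-0.03   0.031] y [-0.043  0.042]
  z+0.040 1196 x [-0.011  0.014] y [-0.045  0.044]
  z+0.050 2802 x [-0.008  0.014] y [-0.045  0.045]
fixed 1160 zpct [-0.015 -0.011  0.002  0.016  0.029  0.055  0.058]
  z-0.020 85 x [-0.03   0.031] y [-0.03   0.033]
  z-0.010 174 x [-0.029  0.032] y [-0.031  0.033]
  z+0.000 182 x [-0.029  0.033] y [-0.037  0.041]
  z+0.010 214 x [-0.029  0.033] y [-0.043  0.044]
  z+0.020 253 x [-0.029  0.032] y [-0.044  0.044]
  z+0.030 111 x [-0.024  0.032] y [-0.043  0.044]
  z+0.040 39 x [-0.013  0.014] y [-0.044  0.043]
  z+0.050 102 x [-0.013  0.017] y [-0.045  0.045]
```

The ring is centred, with its underside about 15 mm below the TCP. So I'll release with the TCP at about z=0.024.

```bash
python3 -m creep '[[1,-10,-20,0,0,0,0],[1,-12,-28,0,0,0,0],[1,-12,-28,0,0,0,0],[1,-10,-20,0,0,0,0],[1,-4,-10,0,0,0,0],[1,0,0,0,0,0,0]]'|head -3; python3 go.py 0.497 -0.139 0.024
```

```text
t: 6.97
tool_pos: [0.5001, -0.1461, 0.0832]
ee_rot: [[1.0, -0.016, 0.007], [-0.015, -1.0, -0.005], [0.007, 0.005, -1.0]]
t 6.97 pos [ 0.5001 -0.1461  0.0832] grip 0.058 F [ 0.6  0.2 -0.9] delta mm [-3.6 -7.4 59.1] turn [ 0.005 -0.007 -0.016]
```

```bash
python3 -m creep '[[1,-3,-7,10,0.005,-0.007,-0.016],[1,0,0,20,0,0,0],[1,0,0,15,0,0,0],[1,0,0,6,0,0,0],[1,0,0,0,0,0,0]]'|head -3; python3 go.py 0.497 -0.139 0.024
```

```text
t: 7.38
tool_pos: [0.5024, -0.1432, 0.0295]
ee_rot: [[1.0, 0.001, 0.006], [0.002, -1.0, -0.003], [0.006, 0.003, -1.0]]
t 7.38 pos [ 0.5024 -0.1432  0.0295] grip 0.0576 F [ 0.3  0.1 -0.3] delta mm [-5.4 -4.3  5.5] turn [ 0.003 -0.006  0.002]
```

```bash
python3 -m creep '[[1,-5,-4,2,0.003,-0.006,0],[1,0,0,2,0,0,0],[1,0,0,1,0,0,0],[1,0,0,0,0,0,0]]'; python3 go.py 0.497 -0.139 0.024
```

```text
t: 7.72
tool_pos: [0.4985, -0.1407, 0.0242]
ee_rot: [[1.0, 0.0, 0.001], [0.0, -1.0, 0.0], [0.001, -0.0, -1.0]]
contact_force: [-0.5, 0.6, 0.2]
grip_width: 0.0574
t 7.72 pos [ 0.4985 -0.1407  0.0242] grip 0.0574 F [-0.5  0.6  0.2] delta mm [-1.5 -1.7  0.2] turn [-0.    -0.001  0.   ]
```

```bash
python3 -m creep '[[0,0,0,0,0,0,0],[0,0,0,0,0,0,0],[0,0,0,0,0,0,0],[0,0,0,0,0,0,0],[0,0,0,0,0,0,0],[0,0,0,-15,0,0,0],[0,0,0,-25,0,0,0],[0,0,0,-30,0,0,0],[0,0,0,-20,0,0,0],[0,0,0,0,0,0,0]]'; python3 - <<'E'
from h import *
c,P,im,uv=wrist()
q=P[(P[:,2]>.045)&(P[:,2]<.06)&(np.hypot(P[:,0]-.498,P[:,1]+.139)<.05)]
print('ring',len(q),cv2.minEnclosingCircle(q[:,:2].astype(np.float32)),np.percentile(q[:,2],[50,95]))
q=P[(P[:,2]>.011)&(P[:,2]<.018)&(np.hypot(P[:,0]-.498,P[:,1]+.139)<.085)]
print('plate',len(q),cv2.minEnclosingCircle(q[:,:2].astype(np.float32)),circ(q[np.hypot(q[:,0]-.498,q[:,1]+.139)>.06]))
E
python3 -m creep '[[0,10,-10,0,0,0,0],[0,25,-22,0,0,0,0],[0,25,-22,0,0,0,0],[0,25,-22,0,0,0,0],[0,25,-22,0,0,0,0],[0,25,-22,0,0,0,0],[0,10,-15,0,0,0,0],[0,0,0,0,0,0,0]]'|head -3; cat > find.py <<'E'
from h import *
from go import go
import sys
x,y,r,z0,z1,tz=map(float,sys.argv[1:7])
c,P,im,uv=wrist();cv2.imwrite('pics/last.png',c['image'])
q=P[(P[:,2]>z0)&(P[:,2]<z1)&(np.hypot(P[:,0]-x,P[:,1]-y)<r)]
a,rr=cv2.minEnclosingCircle(q[:,:2].astype(np.float32))
print(len(q),np.round(a,4),round(rr,4),'ext',q[:,:2].min(0),q[:,:2].max(0),'fit',circ(q),'z',np.percentile(q[:,2],[50,95]))
go(a[0],a[1],tz)
E
python3 find.py .661 .004 .05 .034 .048 .012
```

```text
t: 8.55
tool_pos: [0.4986, -0.1406, 0.1189]
ee_rot: [[1.0, 0.001, 0.002], [0.001, -1.0, -0.0], [0.002, 0.0, -1.0]]
contact_force: [1.2, -0.1, 0.7]
grip_width: 0.0856
ring 1419 ((0.49936068058013916, -0.14142583310604095), 0.030160479247570038) [0.05265713 0.05402203]
plate 5776 ((0.4962802827358246, -0.13958963751792908), 0.07503874599933624) (array([ 0.49687309, -0.13958133]), np.float64(0.06983803958253663))
t: 9.27
tool_pos: [0.6464, 0.0059, 0.1049]
ee_rot: [[1.0, -0.004, -0.015], [-0.004, -1.0, 0.004], [-0.015, -0.004, -1.0]]
1583 [0.6602 0.0031] 0.03 ext [ 0.63086605 -0.02615579] [0.6902084  0.03266537] fit (array([0.66078301, 0.00316145]), np.float64(0.027537408289701384)) z [0.03983154 0.04110091]
t 9.32 pos [0.6452 0.0048 0.1045] grip 0.0852 F [-0.1 -0.2 -1.3] delta mm [16.6  1.9 92.2] turn [-0.003  0.017 -0.004]
```

The ring stands about 3 mm from the plate centre, with its rim at the right height. Next is the ramekin.

```bash
python3 -m creep '[[0,10,1,5,0,0.01,0],[0,5,1,15,0,0.007,0],[0,0,0,20,0,0,0],[0,0,0,10,0,0,0],[0,0,0,0,0,0,0]]'|head -3; python3 go.py 0.6605 0.0031 0.014
```

```text
t: 9.73
tool_pos: [0.6588, 0.0007, 0.048]
ee_rot: [[1.0, -0.006, -0.003], [-0.006, -1.0, 0.002], [-0.003, -0.002, -1.0]]
t 9.73 pos [0.6588 0.0007 0.048 ] grip 0.0857 F [-0.6 -0.4 -0.6] delta mm [ 1.8 -2.3 34. ] turn [-0.002  0.003 -0.006]
```

View pics/last.png

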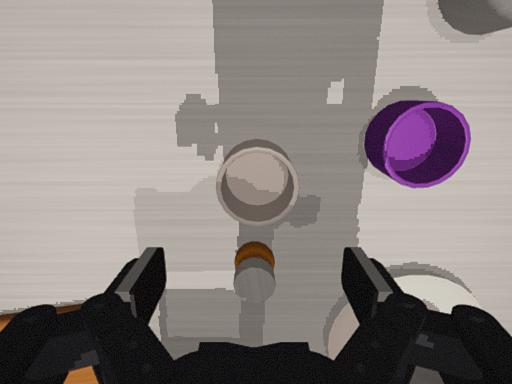

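The white ramekin is at (257,183), the purple one at (418,143), and the jar at (255,270), clear of the fingers.

```bash
python3 -m creep '[[0,2,-2,14,0,0.003,-0.006],[0,0,0,12,0,0,0],[0,0,0,6,0,0,0],[0,0,0,1,0,0,0],[0,0,0,0,0,0,0]]'|head -3; python3 go.py 0.6605 0.0031 0.014;python3 -m creep '[[1,0,0,0,0,0,0],[1,0,0,0,0,0,0],[1,0,0,0,0,0,0],[1,0,0,0,0,0,0],[1,0,0,0,0,0,0]]'; python3 go.py 0.466 0.189 0.1
```

```text
t: 10.15
tool_pos: [0.66, -0.0002, 0.0136]
ee_rot: [[1.0, -0.003, -0.001], [-0.003, -1.0, 0.002], [-0.001, -0.002, -1.0]]
t 10.15 pos [ 6.60e-01 -2.00e-04  1.36e-02] grip 0.0854 F [ 0.3 -0.1 -0.4] delta mm [ 0.5 -3.3 -0.4] turn [-0.002  0.001 -0.003]
t: 10.57
tool_pos: [0.6616, 0.0, 0.0172]
ee_rot: [[1.0, -0.004, 0.004], [-0.004, -1.0, 0.002], [0.004, -0.002, -1.0]]
contact_force: [0.5, 0.8, -2.1]
grip_width: 0.0591
t 10.57 pos [0.6616 0.     0.0172] grip 0.0591 F [ 0.5  0.8 -2.1] delta mm [-196.  -188.4  -83.2] turn [-0.002 -0.004 -0.004]
```

```bash
python3 -m creep '[[1,0,0,-10,0,0,0],[1,0,0,-20,0,0,0],[1,0,0,-25,0,0,0],[1,0,0,-25,0,0,0],[1,0,-15,-10,0,0,0],[1,-10,-20,0,0,0,0],[1,-25,-25,0,0,0,0],[1,-25,-25,0,0,0,0],[1,-25,-25,0,0,0,0],[1,-25,-25,0,0,0,0]]'; python3 go.py 0.466 0.189 0.1
```

```text
t: 11.4
tool_pos: [0.5529, 0.1377, 0.1134]
ee_rot: [[1.0, -0.013, 0.01], [-0.013, -1.0, 0.002], [0.01, -0.003, -1.0]]
contact_force: [-0.0, 0.1, -1.3]
grip_width: 0.0588
t 11.4 pos [0.5529 0.1377 0.1134] grip 0.0588 F [-0.   0.1 -1.3] delta mm [-87.7 -50.2  12.7] turn [-0.003 -0.01  -0.013]
```

Pausing here to measure the held ramekin and check the board's pose by its colour.

```bash
python3 held.py 0.045; python3 - <<'E'
from h import *
for n in('scene','side'):
    P,im,uv=cloud(camera(n));i=im.astype(int)
    m=(P[:,2]>.010)&(P[:,2]<.020)&(np.hypot(P[:,0]-.466,P[:,1]-.189)<.11)
    q=P[m];r=cv2.minAreaRect((q[:,:2]*1000).astype(np.float32));print(n,r,np.median(q[:,2]))
E
```

```text
wrist 20888 zpct [-0.012 -0.011 -0.004  0.019  0.029  0.058  0.059]
  z-0.020 3614 x [-0.027  0.03 ] y [-0.029  0.026]
  z-0.010 2231 x [-0.027  0.03 ] y [-0.029  0.028]
  z+0.000 2055 x [-0.027  0.03 ] y [-0.037  0.035]
  z+0.010 2975 x [-0.027  0.03 ] y [-0.043  0.042]
  z+0.020 4948 x [-0.031  0.03 ] y [-0.044  0.043]
  z+0.030 1230 x [-0.012  0.012] y [-0.043  0.043]
  z+0.040 1173 x [-0.01   0.014] y [-0.043  0.044]
  z+0.050 2662 x [-0.009  0.014] y [-0.045  0.045]
fixed 1118 zpct [-0.016 -0.013 -0.002  0.013  0.023  0.05   0.057]
  z-0.020 118 x [-0.033  0.024] y [-0.026  0.033]
  z-0.010 192 x [-0.033  0.024] y [-0.029  0.034]
  z+0.000 189 x [-0.033  0.024] y [-0.034  0.043]
  z+0.010 229 x [-0.033  0.025] y [-0.041  0.044]
  z+0.020 205 x [-0.035  0.025] y [-0.041  0.045]
  z+0.030 77 x [-0.015  0.008] y [-0.04   0.044]
  z+0.040 48 x [-0.017  0.008] y [-0.041  0.044]
  z+0.050 60 x [-0.016  0.01 ] y [-0.04   0.044]
scene ((466.27947998046875, 187.44662475585938), (132.6670684814453, 152.2802276611328), 9.411044120788574) 0.014438537881897398
side ((463.90631103515625, 189.88522338867188), (129.2515106201172, 153.13259887695312), 9.641816139221191) 0.012997943160216217
```

```bash
python3 -m creep '[[1,-20,-12,0,0,-0.01,-0.013],[1,-20,-12,0,0,0,0],[1,-22,-13,0,0,0,0],[1,-18,-10,0,0,0,0],[1,-6,-3,0,0,0,0],[1,0,0,0,0,0,0]]'|head -2; python3 go.py 0.465 0.188 0.032
```

```text
t: 12.15
tool_pos: [0.4735, 0.185, 0.1132]
t 12.15 pos [0.4735 0.185  0.1132] grip 0.0587 F [-0.1  0.4 -2.2] delta mm [-9.  -2.8 81.1] turn [-0.002 -0.006 -0.008]
```

```bash
python3 -m creep '[[1,-8,-3,10,0,-0.006,-0.008],[1,-2,0,20,0,0,0],[1,-1,0,20,0,0,0],[1,0,0,15,0,0,0],[1,0,0,6,0,0,0],[1,0,0,1,0,0,0],[1,0,0,0,0,0,0]]'|head -2; python3 go.py 0.465 0.188 0.032
```

```text
t: 12.73
tool_pos: [0.4699, 0.1862, 0.0368]
t 12.73 pos [0.4699 0.1862 0.0368] grip 0.0591 F [ 0.4 -0.2 -2. ] delta mm [-5.  -1.8  4.8] turn [-0.003 -0.006 -0.005]
```

```bash
python3 -m creep '[[1,-5,-2,2,-0.003,-0.006,-0.005],[1,0,0,2,0,0,0],[1,0,0,1,0,0,0],[1,0,0,0,0,0,0]]'; python3 go.py 0.465 0.188 0.032
```

```text
t: 13.07
tool_pos: [0.4669, 0.1887, 0.0331]
ee_rot: [[1.0, -0.0, 0.004], [-0.0, -1.0, 0.002], [0.004, -0.002, -1.0]]
contact_force: [-0.3, 0.7, -1.8]
grip_width: 0.0586
t 13.07 pos [0.4669 0.1887 0.0331] grip 0.0586 F [-0.3  0.7 -1.8] delta mm [-1.9  0.7  1.1] turn [-0.002 -0.004 -0.   ]
```

```bash
python3 -m creep '[[1,-1,0,1,0,-0.004,0],[0,0,0,0,0,0,0],[0,0,0,0,0,0,0],[0,0,0,0,0,0,0],[0,0,0,0,0,0,0],[0,0,0,0,0,0,0],[0,0,0,-15,0,0,0],[0,0,0,-25,0,0,0],[0,0,0,-30,0,0,0],[0,0,0,-20,0,0,0]]'|head -2;  python3 -m creep '[[0,0,0,0,0,0,0]]'|head -2; python3 find.py .465 .188 .05 .047 .062 .1
python3 -m creep '[[0,0,20,0,0,0,0],[0,0,30,0,0,0,0],[0,0,40,0,0,0,0],[0,0,40,0,0,0,0],[0,0,40,0,0,0,0],[0,0,40,0,0,0,0],[0,0,40,0,0,0,0],[0,-5,40,0,0,0,0],[0,-5,40,0,0,0,0],[0,-5,40,0,0,0,0]]' |head -3;python3 go.py 0.424 -0.384 0.1
```

```text
t: 13.9
tool_pos: [0.4639, 0.1879, 0.123]
t: 13.98
tool_pos: [0.4662, 0.1888, 0.1268]
1580 [0.4655 0.1883] 0.0301 ext [0.43622869 0.15865419] [0.49553672 0.21769689] fit (array([0.46633828, 0.18837997]), np.float64(0.027537541714569905)) z [0.05477892 0.05612731]
t 14.03 pos [0.4654 0.1885 0.1253] grip 0.0853 F [ 0.5 -0.  -0.3] delta mm [ 0.1  0.3 25.3] turn [-0.001  0.001  0.   ]
t: 14.87
tool_pos: [0.4472, -0.1877, 0.1134]
ee_rot: [[1.0, 0.015, -0.014], [0.015, -1.0, 0.006], [-0.014, -0.007, -1.0]]
t 14.87 pos [ 0.4472 -0.1877  0.1134] grip 0.0854 F [ 1.   0.  -0.5] delta mm [-25.9 196.   12.5] turn [-0.007  0.014  0.015]
```

The ramekin is within about 1 mm of the board centre. On to the lid.

```bash
python3 -m creep '[[0,-4,35,0,-0.007,0.014,0.015],[0,-4,35,0,0,0,0],[0,-4,35,0,0,0,0],[0,-4,35,0,0,0,0],[0,-4,20,0,0,0,0],[0,0,8,0,0,0,0],[0,0,0,0,0,0,0],[0,0,0,0,0,0,0]]' |head -3; python3 find.py .424 -.384 .03 .028 .04 .01;  python3 find.py .424 -.384 .05 .004 .009 .01
```

```text
t: 15.53
tool_pos: [0.4182, -0.3682, 0.1013]
ee_rot: [[1.0, -0.012, -0.013], [-0.012, -1.0, 0.009], [-0.013, -0.009, -1.0]]
464 [ 0.4212 -0.3849] 0.0091 ext [ 0.41302447 -0.39339913] [ 0.43018059 -0.37643969] fit (array([ 0.42191459, -0.38472751]), np.float64(0.0063812331714082245)) z [0.03407615 0.03523655]
t 15.58 pos [ 0.4183 -0.3677  0.1013] grip 0.0854 F [-0.2  0.4  0.6] delta mm [ 4.3 17.9 91.1] turn [-0.009  0.013 -0.011]
4422 [ 0.4212 -0.3848] 0.034 ext [ 0.38794641 -0.41870191] [ 0.45502676 -0.35131963] fit (array([ 0.42117736, -0.38499633]), np.float64(0.025081857621316383)) z [0.0062924  0.00732249]
t 15.63 pos [ 0.4186 -0.3674  0.1017] grip 0.0857 F [0.3 1.2 0.4] delta mm [ 3.9 18.2 91.5] turn [-0.008  0.012 -0.01 ]
```

View pics/last.png

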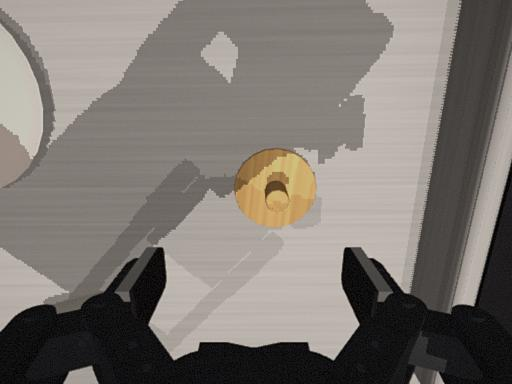

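The lid is at (275,188) with its knob at (277,198). The stove edge at column 415 leaves room for the fingers.

```bash
python3 -m creep '[[0,4,10,5,-0.008,0.012,-0.01],[0,0,8,15,0,0,0],[0,0,0,20,0,0,0],[0,0,0,15,0,0,0],[0,0,0,0,0,0,0]]' |head -2; python3 go.py 0.4213 -0.3848 0.012
```

```text
t: 16.05
tool_pos: [0.4268, -0.3826, 0.0458]
t 16.05 pos [ 0.4268 -0.3826  0.0458] grip 0.0855 F [-0.1  0.2  0.1] delta mm [-5.8  2.  33.8] turn [ 0.004 -0.006  0.011]
```

```bash
python3 -m creep '[[0,-5,2,10,0.004,-0.006,0.011],[0,0,0,12,0,0,0],[0,0,0,7,0,0,0],[0,0,0,2,0,0,0],[0,0,0,0,0,0,0]]' |head -2; python3 go.py 0.4213 -0.3848 0.012
```

```text
t: 16.47
tool_pos: [0.4233, -0.3839, 0.0141]
t 16.47 pos [ 0.4233 -0.3839  0.0141] grip 0.0853 F [ 0.5 -0.5  0.3] delta mm [-2.1  0.9  2.1] turn [ 0.002 -0.002  0.004]
```

```bash
python3 -m creep '[[0,-2,1,1,0.002,-0.002,0.004],[1,0,0,0,0,0,0],[1,0,0,0,0,0,0],[1,0,0,0,0,0,0],[1,0,0,0,0,0,0],[1,0,0,0,0,0,0],[1,0,0,0,0,0,0],[1,0,0,0,0,0,0],[1,0,0,0,0,0,0]]' ; python3 go.py 0.4213 -0.3848 0.012
```

```text
t: 17.22
tool_pos: [0.4226, -0.3865, 0.0163]
ee_rot: [[1.0, -0.001, 0.004], [-0.001, -1.0, -0.004], [0.004, 0.004, -1.0]]
contact_force: [-0.4, 0.3, -0.3]
grip_width: 0.0158
t 17.22 pos [ 0.4226 -0.3865  0.0163] grip 0.0158 F [-0.4  0.3 -0.3] delta mm [-1.3 -1.7  4.3] turn [ 0.004 -0.004 -0.001]
```

```bash
python3 -m creep '[[1,0,0,-10,0,0,0],[1,0,0,-20,0,0,0],[1,0,0,-30,0,0,0],[1,0,0,-30,0,0,0],[1,0,0,-15,0,0,0],[1,0,-15,0,0,0,0],[1,0,-30,0,0,0,0],[1,4,-30,0,0,0,0],[1,4,-35,0,0,0,0],[1,4,-35,0,0,0,0]]' |head -3; python3 go.py 0.4655 0.188 0.12; python3 held.py 0.04|head -14
```

```text
t: 18.05
tool_pos: [0.4328, -0.238, 0.1262]
ee_rot: [[1.0, -0.011, 0.004], [-0.011, -1.0, -0.004], [0.004, 0.004, -1.0]]
t 18.05 pos [ 0.4328 -0.238   0.1262] grip 0.0157 F [ 0.6  1.2 -0.2] delta mm [  28.  -426.4    4.7] turn [ 0.004 -0.004 -0.011]
wrist 18001 zpct [-0.011 -0.01  -0.009  0.027  0.054  0.058  0.059]
  z-0.020 2060 x [-0.035  0.033] y [-0.034  0.033]
  z-0.010 4186 x [-0.034  0.033] y [-0.034  0.033]
  z+0.000 507 x [0.003 0.012] y [-0.02  0.02]
  z+0.010 1744 x [-0.011  0.012] y [-0.022  0.021]
  z+0.020 795 x [-0.011  0.012] y [-0.022  0.021]
  z+0.030 1020 x [-0.012  0.012] y [-0.024  0.024]
  z+0.040 1942 x [-0.009  0.014] y [-0.038  0.038]
  z+0.050 5747 x [-0.013  0.014] y [-0.039  0.039]
fixed 1077 zpct [-0.017 -0.014 -0.011 -0.007  0.03   0.055  0.058]
  z-0.020 418 x [-0.035  0.033] y [-0.028  0.04 ]
  z-0.010 137 x [-0.025  0.032] y [-0.027  0.036]
  z+0.000 58 x [-0.012  0.013] y [-0.013  0.029]
  z+0.010 110 x [-0.012  0.013] y [-0.016  0.029]
```

The lid hangs level and centred, with its underside 16 mm below the TCP. I'll carry it to the ramekin.

```bash
python3 -m creep '[[1,3,-38,0,0,0,0],[1,3,-38,0,0,0,-0.011],[1,3,-38,0,0,0,0],[1,3,-38,0,0,0,0],[1,3,-38,0,0,0,0],[1,3,-38,0,0,0,0],[1,2,-38,0,0,0,0],[1,2,-38,0,0,0,0],[1,2,-38,0,0,0,0],[1,2,-30,0,0,0,0]]' |head -2; python3 go.py 0.4655 0.188 0.12; 
```

```text
t: 19.03
tool_pos: [0.4598, 0.1406, 0.1205]
t 19.03 pos [0.4598 0.1406 0.1205] grip 0.0155 F [ 0.8 -0.7 -0.1] delta mm [  5.1 -47.5   0.1] turn [ 0.008 -0.003 -0.013]
```

```bash
python3 -m creep '[[1,2,-22,0,0.008,-0.003,-0.013],[1,2,-12,0,0,0,0],[1,0,-5,0,0,0,0],[1,0,0,0,0,0,0],[1,0,0,0,0,0,0]]' |head -2; python3 go.py 0.4658 0.1883 0.072; 
```

```text
t: 19.45
tool_pos: [0.4641, 0.1853, 0.118]
t 19.45 pos [0.4641 0.1853 0.118 ] grip 0.0158 F [ 0.1 -0.9  0.4] delta mm [ 1.8 -3.  46. ] turn [0.    0.001 0.007]
```

```bash
python3 -m creep '[[1,1,-3,8,0,0,0.007],[1,0,0,15,0,0,0],[1,0,0,10,0,0,0],[1,0,0,3,0,0,0],[1,0,0,0,0,0,0],[1,0,0,0,0,0,0]]' |head -2; python3 go.py 0.4658 0.1883 0.072; 
```

```text
t: 19.95
tool_pos: [0.4649, 0.1827, 0.079]
t 19.95 pos [0.4649 0.1827 0.079 ] grip 0.0155 F [-0.1 -0.3 -0.5] delta mm [ 0.8 -5.6  6.9] turn [ 0.002  0.003 -0.01 ]
```

```bash
python3 -m creep '[[1,1,-5,2,0.002,0.003,-0.01],[1,0,0,2,0,0,0],[1,0,0,1,0,0,0],[1,0,0,0,0,0,0]]' ; python3 go.py 0.4658 0.1883 0.072; 
```

```text
t: 20.28
tool_pos: [0.4672, 0.1878, 0.0748]
ee_rot: [[1.0, -0.001, 0.003], [-0.001, -1.0, 0.001], [0.003, -0.001, -1.0]]
contact_force: [0.1, 0.5, 0.1]
grip_width: 0.0153
t 20.28 pos [0.4672 0.1878 0.0748] grip 0.0153 F [0.1 0.5 0.1] delta mm [-1.4 -0.5  2.8] turn [-0.001 -0.003 -0.001]
```

```bash
python3 -m creep '[[1,-1,0,2,0,-0.003,0],[1,0,0,1,0,0,0],[1,0,0,0,0,0,0]]' ; python3 go.py 0.4658 0.1883 0.072; 
```

```text
t: 20.53
tool_pos: [0.4664, 0.1881, 0.072]
ee_rot: [[1.0, -0.001, 0.001], [-0.001, -1.0, 0.001], [0.001, -0.001, -1.0]]
contact_force: [-0.1, 0.3, 0.5]
grip_width: 0.0155
t 20.53 pos [0.4664 0.1881 0.072 ] grip 0.0155 F [-0.1  0.3  0.5] delta mm [-0.6 -0.2  0. ] turn [-0.001 -0.001 -0.001]
```

```bash
python3 -m creep '[[0,0,0,0,0,0,0],[0,0,0,0,0,0,0],[0,0,0,0,0,0,0],[0,0,0,0,0,0,0],[0,0,0,0,0,0,0],[0,0,0,-12,0,0,0],[0,0,0,-20,0,0,0],[0,0,0,-25,0,0,0],[0,0,0,-20,0,0,0],[0,0,0,0,0,0,0]]'|head -2;  python3 find.py .465 .188 .05 .058 .067 .1;  python3 find.py .465 .188 .05 .083 .1 .1
python3 -m creep '[[0,5,-10,-20,0,0,0],[0,15,-25,-15,0,0,0],[0,18,-30,0,0,0,0],[0,18,-30,0,0,0,0],[0,18,-30,0,0,0,0],[0,18,-25,0,0,0,0],[0,12,-15,0,0,0,0],[0,0,0,0,0,0,0],[0,0,0,0,0,0,0]]' |head -3;python3 find.py .565 .373 .03 .06 .082 .038;python3 find.py .565 .373 .02 .098 .12 .038
```

```text
t: 21.37
tool_pos: [0.4653, 0.1876, 0.1509]
4550 [0.4651 0.1878] 0.0339 ext [0.4311997  0.15427927] [0.49894718 0.22101757] fit (array([0.4651025 , 0.18777664]), np.float64(0.025059939090770422)) z [0.06128767 0.06234007]
t 21.42 pos [0.4644 0.1873 0.1493] grip 0.0857 F [-0.3 -0.2  0.2] delta mm [ 0.9 -0.6 49.3] turn [ 0.001  0.005 -0.001]
481 [0.4653 0.188 ] 0.0092 ext [0.45626494 0.17924432] [0.47406166 0.19658097] fit (array([0.46588299, 0.18774044]), np.float64(0.0063575650414783875)) z [0.08901877 0.09010267]
t 21.47 pos [0.4634 0.1869 0.1478] grip 0.0852 F [-0.4 -0.6 -0.6] delta mm [ 2.3 -1.1 47.8] turn [ 0.002  0.008 -0.001]
t: 22.22
tool_pos: [0.5641, 0.3549, 0.1643]
ee_rot: [[0.999, -0.002, -0.033], [-0.003, -1.0, -0.015], [-0.033, 0.015, -0.999]]
690 [0.5646 0.3726] 0.0251 ext [0.54974312 0.34777929] [0.58944234 0.39721308] fit (array([0.56470419, 0.37260079]), np.float64(0.023302337376619426)) z [0.07510131 0.08006866]
t 22.27 pos [0.5637 0.3545 0.164 ] grip 0.0854 F [ 0.5  0.6 -0.4] delta mm [  5.  -19.9 125.7] turn [ 0.015  0.033 -0.003]
175 [0.5647 0.3728] 0.0059 ext [0.56069463 0.36731634] [0.5702766  0.37742663] fit (array([0.56538556, 0.37239476]), np.float64(0.003477603029148602)) z [0.10309772 0.10688678]
t 22.32 pos [0.5635 0.3539 0.1649] grip 0.0855 F [-0.  -0.8 -0.2] delta mm [  5.3 -20.8 126.5] turn [ 0.015  0.033 -0.003]
```

View pics/last.png

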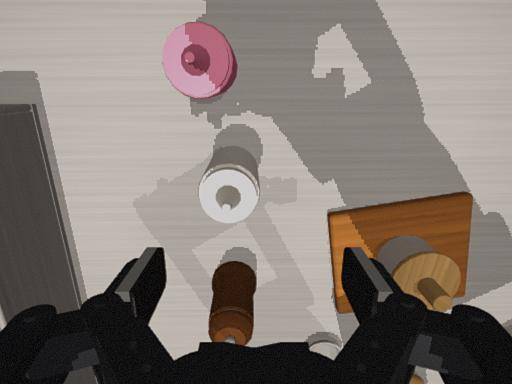

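The lid is seated flat: its disc top is at 62 mm, under 1 mm off the ramekin's axis. This view shows the white bottle at (228,195), the pink one at (200,60) and the mill at (235,300).

```bash
python3 -m creep '[[0,0,-10,0,0.015,0.033,0],[0,0,-8,10,0,0,0],[0,0,0,15,0,0,0],[0,0,0,15,0,0,0],[0,0,0,0,0,0,0]]' |head -2;python3 go.py .5648 .3726 .038
```

```text
t: 22.73
tool_pos: [0.5606, 0.3672, 0.1229]
t 22.73 pos [0.5606 0.3672 0.1229] grip 0.0856 F [-0.4 -0.4 -0.3] delta mm [ 4.3 -5.6 84.9] turn [ 0.003  0.002 -0.007]
```

```bash
python3 -m creep '[[0,4,-6,8,0.003,0.002,-0.007],[0,0,0,15,0,0,0],[0,0,0,15,0,0,0],[0,0,0,0,0,0,0]]' |head -2;python3 go.py .5648 .3726 .038
```

```text
t: 23.07
tool_pos: [0.5653, 0.3727, 0.0844]
t 23.07 pos [0.5653 0.3727 0.0844] grip 0.0855 F [ 0.5 -1.  -0. ] delta mm [-0.6  0.2 46.4] turn [-0.001 -0.001 -0.   ]
```

```bash
python3 -m creep '[[0,0,0,12,0,0,0],[0,0,0,15,0,0,0],[0,0,0,12,0,0,0],[0,0,0,4,0,0,0],[0,0,0,0,0,0,0]]' |head -2;python3 go.py .5648 .3726 .038;python3 -m creep '[[1,0,0,0,0,0,0],[1,0,0,0,0,0,0],[1,0,0,0,0,0,0],[1,0,0,0,0,0,0],[1,0,0,0,0,0,0],[1,0,0,0,0,0,0]]'; python3 go.py 0.584 0.208 0.1
```

```text
t: 23.48
tool_pos: [0.5675, 0.3737, 0.0407]
t 23.48 pos [0.5675 0.3737 0.0407] grip 0.0853 F [ 0.2 -1.  -0.1] delta mm [-2.7  1.1  2.7] turn [-0.004 -0.005 -0.   ]
t: 23.98
tool_pos: [0.5688, 0.3746, 0.0433]
ee_rot: [[1.0, -0.001, 0.008], [-0.001, -1.0, 0.006], [0.008, -0.006, -1.0]]
contact_force: [-0.4, -0.2, -1.2]
grip_width: 0.0487
t 23.98 pos [0.5688 0.3746 0.0433] grip 0.0487 F [-0.4 -0.2 -1.2] delta mm [ 15.7 166.2 -57.6] turn [-0.006 -0.008 -0.001]
```

```bash
python3 -m creep '[[1,0,0,-10,0,0,0],[1,0,0,-20,0,0,0],[1,0,0,-20,0,0,0],[1,2,10,0,0,0,0],[1,3,25,0,0,0,0],[1,3,30,0,0,0,0],[1,3,30,0,0,0,0],[1,3,30,0,0,0,0],[1,2,20,0,0,0,0],[1,0,8,0,0,0,0]]' |head -2;python3 -m creep '[[1,0,0,0,0,0,0]]' | head -2;python3 go.py 0.584 0.208 0.045; python3 held.py 0.035
```

```text
t: 24.82
tool_pos: [0.5837, 0.2144, 0.0943]
t: 24.9
tool_pos: [0.5834, 0.212, 0.094]
t 24.9 pos [0.5834 0.212  0.094 ] grip 0.0482 F [-0.2  0.4 -0.2] delta mm [ 0.2  4.2 49. ] turn [-0.005 -0.008  0.003]
wrist 17994 zpct [-0.033 -0.014  0.026  0.041  0.043  0.056  0.059]
  z-0.040 269 x [0.004 0.021] y [-0.023  0.023]
  z-0.030 368 x [0.004 0.022] y [-0.023  0.023]
  z-0.020 417 x [0.003 0.022] y [-0.023  0.023]
  z-0.010 518 x [0.004 0.021] y [-0.023  0.023]
  z+0.000 761 x [0.002 0.021] y [-0.034  0.034]
  z+0.010 1241 x [0.001 0.022] y [-0.034  0.034]
  z+0.020 1519 x [0.001 0.022] y [-0.034  0.034]
  z+0.030 3154 x [-0.012  0.021] y [-0.034  0.034]
  z+0.040 7654 x [-0.022  0.019] y [-0.033  0.033]
  z+0.050 2093 x [-0.006  0.014] y [-0.033  0.033]
fixed 1122 zpct [-0.04  -0.037 -0.019  0.006  0.033  0.045  0.057]
  z-0.050 16 x [-0.026  0.021] y [-0.021  0.027]
  z-0.040 122 x [-0.028  0.023] y [-0.025  0.028]
  z-0.030 131 x [-0.028  0.023] y [-0.026  0.03 ]
  z-0.020 127 x [-0.029  0.023] y [-0.027  0.03 ]
  z-0.010 110 x [-0.028  0.023] y [-0.027  0.029]
  z+0.000 92 x [-0.028  0.023] y [-0.03   0.034]
  z+0.010 100 x [-0.029  0.022] y [-0.034  0.033]
  z+0.020 95 x [-0.029  0.023] y [-0.033  0.034]
  z+0.030 141 x [-0.028  0.022] y [-0.032  0.034]
  z+0.040 159 x [-0.025  0.019] y [-0.034  0.033]
  z+0.050 29 x [-0.013  0.016] y [-0.033  0.032]
```

```bash
python3 -m creep '[[1,2,3,8,0,0,0],[1,0,0,15,0,0,0],[1,0,0,12,0,0,0],[1,0,0,6,0,0,0],[1,0,0,0,0,0,0]]' |head -2;python3 go.py 0.586 0.208 0.043
```

```text
t: 25.47
tool_pos: [0.5869, 0.2183, 0.0504]
t 25.47 pos [0.5869 0.2183 0.0504] grip 0.0486 F [-0.3  0.1 -1.4] delta mm [-1.1 10.3  7.3] turn [-0.008 -0.012  0.013]
```

```bash
python3 -m creep '[[1,0,6,0,0,0,0.01],[1,-1,4,2,0,0,0],[1,0,0,2,0,0,0],[1,0,0,0,0,0,0]]' |head -2;python3 go.py 0.586 0.208 0.043
```

```text
t: 25.8
tool_pos: [0.5862, 0.2091, 0.0461]
t 25.8 pos [0.5862 0.2091 0.0461] grip 0.0489 F [ 0.8 -0.2 -1.3] delta mm [-0.2  1.1  3.1] turn [-0.009 -0.012  0.005]
```

```bash
python3 -m creep '[[1,0,1,2,0,0,0],[1,0,0,1,0,0,0],[1,0,0,0,0,0,0]]'; python3 go.py 0.586 0.208 0.043
```

```text
t: 26.05
tool_pos: [0.587, 0.2079, 0.0439]
ee_rot: [[1.0, 0.004, 0.015], [0.004, -1.0, 0.009], [0.015, -0.009, -1.0]]
contact_force: [0.6, 0.3, -2.3]
grip_width: 0.0484
t 26.05 pos [0.587  0.2079 0.0439] grip 0.0484 F [ 0.6  0.3 -2.3] delta mm [-1.  -0.1  0.9] turn [-0.009 -0.015  0.004]
```

```bash
python3 -m creep '[[1,0,0,1,0,0,0],[0,0,0,0,0,0,0],[0,0,0,0,0,0,0],[0,0,0,0,0,0,0],[0,0,0,0,0,0,0],[0,0,0,-10,0,0,0],[0,0,0,-20,0,0,0],[0,0,0,-25,0,0,0],[0,0,0,-30,-0.009,-0.015,0.004],[0,0,0,-30,0,0,0]]'|head -2;  python3 find.py .584 .208 .035 .06 .082 .1
python3 -m creep '[[0,-10,-10,-10,0,0,0],[0,-22,-25,0,0,0,0],[0,-25,-28,0,0,0,0],[0,-25,-28,0,0,0,0],[0,-25,-28,0,0,0,0],[0,-25,-25,0,0,0,0],[0,-15,-15,0,0,0,0],[0,0,0,0,0,0,0],[0,0,0,0,0,0,0]]' |head -3;python3 find.py .432 .376 .026 .055 .07 .032;python3 find.py .432 .376 .02 .085 .12 .032
```

```text
t: 26.88
tool_pos: [0.5821, 0.206, 0.1583]
696 [0.584  0.2073] 0.0249 ext [0.5736465  0.18261921] [0.60871362 0.23175649] fit (array([0.58404358, 0.20728955]), np.float64(0.023346679494452047)) z [0.07525192 0.08025336]
t 26.93 pos [0.5855 0.2071 0.1656] grip 0.0853 F [ 1.7 -0.   4.2] delta mm [-1.5 -0.2 65.6] turn [-0.     0.001  0.   ]
t: 27.68
tool_pos: [0.4312, 0.3754, 0.1867]
ee_rot: [[1.0, -0.003, 0.012], [-0.003, -1.0, 0.009], [0.012, -0.009, -1.0]]
138 [0.4374 0.3755] 0.0206 ext [0.4353485  0.35508199] [0.4515491  0.39590124] fit (array([0.42944473, 0.37476202]), np.float64(0.021782437027687552)) z [0.06282434 0.06949149]
t 27.73 pos [0.4314 0.3752 0.1868] grip 0.0857 F [-0.8  0.2  0. ] delta mm [  4.1   1.2 154.8] turn [-0.01  -0.012 -0.004]
1301 [0.4293 0.3749] 0.0184 ext [0.41216401 0.35665255] [0.44754049 0.39315138] fit (array([0.43039426, 0.3749205 ]), np.float64(0.012272136235041527)) z [0.08992427 0.09537623]
t 27.78 pos [0.4323 0.3745 0.1866] grip 0.0854 F [ 0.2 -0.  -0.1] delta mm [ -4.9   1.1 154.6] turn [-0.009 -0.012 -0.005]
```

View pics/last.png

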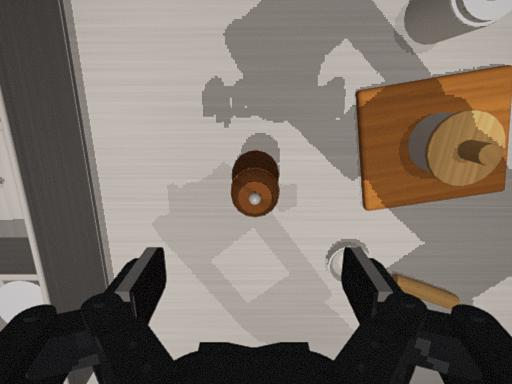

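The bottle stands at (0.584,0.207), on target. The mill is at (255,190), measured at (0.4295,0.375).

```bash
python3 -m creep '[[0,-3,0,15,-0.009,-0.012,-0.005],[0,0,0,25,0,0,0],[0,0,0,25,0,0,0],[0,0,0,10,0,0,0],[0,0,0,0,0,0,0]]' |head -2;python3 go.py .4295 .375 .032
```

```text
t: 28.2
tool_pos: [0.4337, 0.3705, 0.1067]
t 28.2 pos [0.4337 0.3705 0.1067] grip 0.085 F [ 0.4 -0.3  0.1] delta mm [-4.2 -4.6 74.7] turn [ 0.001 -0.001 -0.007]
```

```bash
python3 -m creep '[[0,-4,-4,8,0,0,-0.007],[0,0,0,15,0,0,0],[0,0,0,15,0,0,0],[0,0,0,5,0,0,0],[0,0,0,0,0,0,0]]' |head -2;python3 go.py .4295 .375 .032
```

```text
t: 28.62
tool_pos: [0.4316, 0.3727, 0.0601]
t 28.62 pos [0.4316 0.3727 0.0601] grip 0.0852 F [-0.9 -0.1 -1.3] delta mm [-2.1 -2.4 28.1] turn [ 0.002  0.001 -0.005]
```

```bash
python3 -m creep '[[0,-2,-2,8,0,0,-0.005],[0,0,0,10,0,0,0],[0,0,0,6,0,0,0],[0,0,0,2,0,0,0],[0,0,0,0,0,0,0]]' |head -2;python3 go.py .4295 .375 .032;python3 -m creep '[[1,0,0,0,0,0,0],[1,0,0,0,0,0,0],[1,0,0,0,0,0,0],[1,0,0,0,0,0,0],[1,0,0,0,0,0,0],[1,0,0,0,0,0,0]]'; python3 go.py 0.482 0.0245 0.1
```

```text
t: 29.03
tool_pos: [0.4308, 0.3758, 0.0335]
t 29.03 pos [0.4308 0.3758 0.0335] grip 0.0853 F [-0.1  0.3 -0.8] delta mm [-1.3  0.8  1.5] turn [-0.    -0.002  0.   ]
t: 29.53
tool_pos: [0.4315, 0.3764, 0.0349]
ee_rot: [[1.0, 0.0, 0.004], [0.0, -1.0, 0.002], [0.004, -0.002, -1.0]]
contact_force: [-0.7, -0.2, -1.5]
grip_width: 0.043
t 29.53 pos [0.4315 0.3764 0.0349] grip 0.043 F [-0.7 -0.2 -1.5] delta mm [ 50.6 351.8 -65.6] turn [-0.002 -0.004  0.   ]
```

```bash
python3 -m creep '[[1,0,0,-10,0,0,0],[1,0,0,-20,0,0,0],[1,0,0,-30,0,0,0],[1,0,0,-30,0,0,0],[1,0,0,-30,0,0,0],[1,0,0,-25,0,0,0],[1,0,0,-5,0,0,0],[1,0,10,0,0,0,0],[1,4,20,0,0,0,0],[1,4,25,0,0,0,0]]' |head -2;python3 go.py 0.482 0.0245 0.17
python3 -m creep '[[1,5,30,0,0,0,0],[1,5,30,0,0,0,0],[1,5,35,0,0,0,0],[1,5,35,0,0,0,0],[1,5,35,0,0,0,0],[1,5,35,0,0,0,0],[1,5,30,0,0,0,0],[1,4,25,0,0,0,0],[1,2,10,0,0,0,0],[1,0,0,0,0,0,0]]' |head -2;python3 go.py 0.482 0.0245 0.17;python3 held.py .035|head -8
```

```text
t: 30.37
tool_pos: [0.4362, 0.3206, 0.1916]
t 30.37 pos [0.4362 0.3206 0.1916] grip 0.0428 F [ 0.5  0.2 -1.8] delta mm [ 44.  296.3  21.6] turn [0.    0.    0.006]
t: 31.2
tool_pos: [0.4652, 0.0314, 0.1748]
t 31.2 pos [0.4652 0.0314 0.1748] grip 0.0427 F [-0.1  0.7 -1.6] delta mm [17.   7.   4.3] turn [0.013 0.033 0.005]
wrist 17988 zpct [-0.029 -0.02   0.022  0.043  0.053  0.056  0.059]
  z-0.040 153 x [0.005 0.023] y [-0.024  0.024]
  z-0.030 753 x [-0.009  0.023] y [-0.027  0.025]
  z-0.020 846 x [-0.007  0.022] y [-0.025  0.023]
  z-0.010 473 x [0.004 0.021] y [-0.02   0.021]
  z+0.000 749 x [0.003 0.021] y [-0.034  0.034]
  z+0.010 1281 x [0.003 0.021] y [-0.034  0.034]
  z+0.020 1581 x [0.003 0.022] y [-0.034  0.034]
```

```bash
python3 -m creep '[[1,8,4,5,0.013,0.033,0.005],[1,8,3,15,0,0,0],[1,0,0,20,0,0,0],[1,0,0,20,0,0,0],[1,0,0,10,0,0,0],[1,0,0,0,0,0,0]]' |head -2;python3 go.py 0.4815 0.0245 0.035
```

```text
t: 31.85
tool_pos: [0.4813, 0.0346, 0.1023]
t 31.85 pos [0.4813 0.0346 0.1023] grip 0.0428 F [-0.5 -0.1 -2.5] delta mm [-0.2 10.4 67.3] turn [-0.004 -0.004  0.013]
```

```bash
python3 -m creep '[[1,0,5,8,-0.004,-0.004,0.01],[1,0,5,12,0,0,0],[1,0,0,15,0,0,0],[1,0,0,10,0,0,0],[1,0,0,2,0,0,0],[1,0,0,0,0,0,0]]' |head -2;python3 go.py 0.4815 0.0245 0.035
```

```text
t: 32.35
tool_pos: [0.483, 0.0279, 0.0545]
t 32.35 pos [0.483  0.0279 0.0545] grip 0.0426 F [ 0.6  1.2 -0.8] delta mm [-1.6  3.3 19.5] turn [ 0.    -0.004  0.009]
```

```bash
python3 -m creep '[[1,-1,3,6,0,-0.004,0.009],[1,0,0,6,0,0,0],[1,0,0,3,0,0,0],[1,0,0,0,0,0,0]]' |head -2;python3 go.py 0.4815 0.0245 0.035
```

```text
t: 32.68
tool_pos: [0.4838, 0.025, 0.0402]
t 32.68 pos [0.4838 0.025  0.0402] grip 0.0427 F [-1.2 -0.4 -2.2] delta mm [-2.3  0.5  5.2] turn [ 0.    -0.004 -0.001]
```

```bash
python3 -m creep '[[1,-2,0,2,0,-0.004,0],[1,0,0,2,0,0,0],[1,0,0,1,0,0,0],[1,0,0,0,0,0,0]]' ;python3 go.py 0.4815 0.0245 0.035
```

```text
t: 33.02
tool_pos: [0.482, 0.025, 0.0352]
ee_rot: [[1.0, -0.001, 0.001], [-0.001, -1.0, -0.0], [0.001, 0.0, -1.0]]
contact_force: [-0.4, -0.2, -0.8]
grip_width: 0.0429
t 33.02 pos [0.482  0.025  0.0352] grip 0.0429 F [-0.4 -0.2 -0.8] delta mm [-0.5  0.5  0.2] turn [ 0.    -0.001 -0.001]
```

Release, rise clear, then make a final check of everything.

```bash
python3 -m creep '[[0,0,0,0,0,0,0],[0,0,0,0,0,0,0],[0,0,0,0,0,0,0],[0,0,0,0,0,0,0],[0,0,0,-10,0,0,0],[0,0,0,-20,0,0,0],[0,0,0,-25,0,0,0],[0,0,0,-30,0,0,0],[0,0,0,-30,0,0,0],[0,0,0,-30,0,0,0]]'|head -2; python3 find.py .482 .025 .03 .085 .12 .1;python3 -m creep '[[0,0,0,-30,0,0,0],[0,-30,20,-30,0,0,0],[0,-30,20,-30,0,0,0],[0,-30,20,-30,0,0,0],[0,0,0,0,0,0,0],[0,0,0,0,0,0,0]]'|head -2
python3 - <<'E'
from h import *
C={n:camera(n) for n in('scene','side')}
P=np.vstack([cloud(c)[0] for c in C.values()])
for n,x,y,r,a,b in(('ring',.498,-.14,.045,.044,.06),('lid',.465,.188,.05,.056,.068),('knob',.465,.188,.02,.08,.1),('ramekin',.465,.188,.04,.03,.05),('mill',.482,.025,.03,.08,.1),('millfoot',.482,.025,.035,.006,.018),('bottletop',.584,.208,.03,.095,.11),('bottlebody',.584,.208,.035,.01,.07),('jar',.583,.007,.03,.038,.055)):
    q=P[(np.hypot(P[:,0]-x,P[:,1]-y)<r)&(P[:,2]>a)&(P[:,2]<b)];print(n,len(q),np.round((q[:,:2].min(0)+q[:,:2].max(0))/2,4),np.round(np.ptp(q[:,:2],axis=0),3),round(q[:,2].max(),3))
cv2.imwrite('pics/fin.png',np.hstack([cv2.resize(C['scene']['image'][60:300,110:430],(400,300)),cv2.resize(C['side']['image'][120:330,150:400],(400,300))]))
s=arm.sense();print(s['t'],s['tool_pos'],s['contact_force'])
E
```

```text
t: 33.85
tool_pos: [0.4782, 0.0249, 0.181]
1403 [0.4806 0.0242] 0.0184 ext [0.46293683 0.00662266] [0.49868946 0.04208824] fit (array([0.48117242, 0.02431653]), np.float64(0.012407074186196307)) z [0.08990012 0.09499535]
t 33.9 pos [0.4821 0.0251 0.1871] grip 0.0853 F [ 2.1 -0.1  4.4] delta mm [-1.5  0.9 87.1] turn [ 0.     0.001 -0.001]
t: 34.4
tool_pos: [0.4008, -0.0301, 0.3061]
ring 279 [ 0.5005 -0.1394] [0.061 0.064] 0.057
lid 666 [0.4663 0.1884] [0.069 0.069] 0.068
knob 81 [0.4653 0.1879] [0.018 0.022] 0.091
ramekin 279 [0.4671 0.1889] [0.063 0.065] 0.05
mill 262 [0.4818 0.0251] [0.041 0.044] 0.096
millfoot 184 [0.4819 0.0253] [0.055 0.059] 0.018
bottletop 36 [0.5843 0.2087] [0.013 0.015] 0.107
bottlebody 729 [0.5847 0.2081] [0.053 0.056] 0.07
jar 200 [0.5825 0.0077] [0.033 0.04 ] 0.049
34.5 [ 0.40113692 -0.02963707  0.30516443] [0.39017194 0.70216457 0.0900961 ]
```

View pics/fin.png

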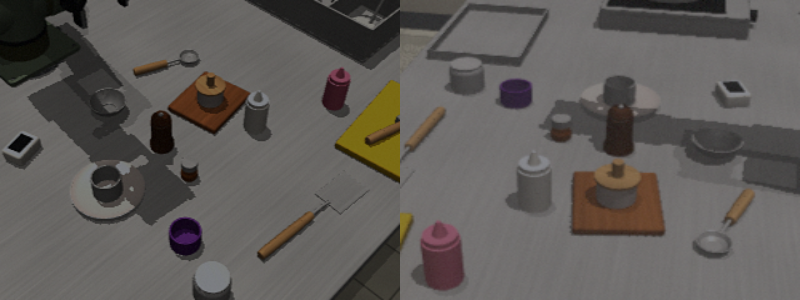

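Both views show the finished layout: ring (107,183), mill (162,132), lidded ramekin (211,92), bottle (257,112) and the jar untouched at (189,168), all in the left crop. Everything is upright and the arm is clear.

```bash
python3 -c "
from station import arm
print(arm.close_job())"
```

```text
the job is handed in; nothing more can be done
None
```

The plating station is laid out as asked, and I handed the job in at about 34.5 s of robot time; the hand-in reports no verdict.

The last camera checks put every part inside its tolerance:

| Part | Result | Allowed |
|---|---|---|
| Ring on plate | about 3 mm off centre | 15 mm |
| Ramekin on board | about 1–2 mm off centre | 15 mm |
| Lid on ramekin | flat, about 1 mm off its axis | 8 mm |
| Mill at the midpoint | about 1 mm off | 15 mm |
| Bottle behind the board | about 1 mm off the 120 mm point | 15 mm |
| Jar | within about 1 mm of its start | 25 mm |

All parts stood upright in the final pictures, and the arm was clear of everything.

- **First ring grasp:** this went wrong. The tool drifted during a fast descent and dragged the ring about 16 mm sideways on the table. I released it, re-measured, and picked it up again with slower moves.
- **Grip width:** the gripper read 1 to 3 mm under each part's true width, even for grasps that measured as centred. I treated this as a sensor offset.

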